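# Close the gap in the cedar doorbell plinth

### The job

Bring the loose cedar block to the free end of the fixed cedar plinth that carries the brass doorbell (the end away from the steel letter rack) and butt its short end flush against it, flat on the shelf, so that the gap is closed and the two make one straight run. Do not ring the doorbell, and leave the grey door chime where it is.

Things in the scene. Friction and masses are not known exactly. Their poses are not given: they have to be found in the camera images.
- block_center (a point): Centre (half-way up) of the loose plain reddish-brown cedar block with a few dark grain marks on top, 50 mm wide (x) x 80 mm long (y) x 40 mm high (z), about 90 g, lying flat on the shelf, so this point is 20 mm above the shelf. Its axes are the block's: y along its length, z up. Both short ends are alike.
- plinth_end (a point): Centre of the free end face of the fixed plinth, 20 mm above the shelf. Plinth: same reddish cedar, 50 mm (x) x 150 mm (y) x 40 mm high. Axes: y straight out of this face, away from the plinth; x across; z up. The plinth runs 150 mm towards -y, to a dark steel letter rack 100 mm wide, 107 mm high with its letters. A butted block's centre lies 40 mm out along +y.
- chime_center (a point): Centre (half-way up) of the grey plastic door chime, a loose slotted box 50 mm (x) x 80 mm (y) x 36 mm (z), to be left alone; this point is 18 mm above the shelf. y along its length, z up.
- bell (a joint): Travel in m of the white push button of the round brass doorbell on top of the plinth: 0 at rest, 0.005 fully pressed (4 N, springs back). It sits on the plinth's centre line, 85 mm from plinth_end towards -y, its top 64 mm above the shelf.
Things that resemble listed ones, but are neither listed nor needed, are in the scene too. There is more than one size of the part that bears block_center; the job needs the smaller.

How it is judged:
By the outcome, as a careful person would: the job done as asked, in the order asked, and still so for the second after the job is handed in, with the robot touching nothing.
It also fails if it takes over 34 s, if anything falls off the work surface, if the arm or the gripper's body presses on something with over 40 N, if the wrist force passes 120 N, or if a joint passes its speed limit or range.

### The arm

A 7-joint arm with a two-finger parallel gripper is mounted at the origin on the work surface. World frame = base frame: x ahead of the robot, y to its left, z up, the work surface at z = 0. Lengths are in m, angles in rad, forces in N, time in s.
With the tool pointing down it reaches from about 0.4 to 0.85 m from the base axis. Payload 6.9 kg.
Tool frame: the origin (TCP) lies midway between the tips of the shut fingers; the grasp point (between the pads) lies behind it (ctrl.pinch_z is the z of the grasp point in the tool frame, in m); z points along the fingers, y is the line along which they close (so a half turn about z gives the same grasp; the last joint's range is limited). The gripper opens to 85 mm and grips with 20 to 120 N. Pads are 22 mm wide; open, the fingers measure 114 mm over their backs; the gripper's body (76 mm by 85 mm) begins 54 mm behind the grasp point. The pads swing forward as they close: fully open they stand 13 mm farther back than shut.
Start: joints at [-1.131, 0.507, -0.238, 1.5, 0.126, 1.149, -0.155], TCP at [0.205, 0.59, 0.231] pointing down, gripper open.
Joint ranges: [-3.08, 3.08], [-0.24, 2.05], [-1.43, 1.35], [0, 2.5], [-1.52, 4.66], [0.17, 1.96], [-2.89, 2.89]. Speed limits (rad/s): [2.39, 2.39, 3.14, 3.14, 3.14, 3.14, 3.14].

### API

Orientations are given as a unit quaternion [w, x, y, z].
In Python, from station import ctrl, get_state, vision, ticket, models gives the robot as it stands. Calls block until the motion is done:
- ctrl.movep(position, orientation): joint-space move of the TCP to a pose.
- ctrl.movel(position, frame=None, max_speed=0.15): straight line of the TCP; frame=None keeps the orientation; max_speed is the mean speed in m/s.
- ctrl.set_joints(angles): joint-space move.
- ctrl.ungrasp() and ctrl.close_gripper(force=None): open the fingers fully, or close them until they stop; force is the grip in N (None keeps the last).
- ctrl.pause(seconds).
- ctrl.ik(position, orientation): joint angles nearest the present ones, or None.
- get_state(): the state.
- vision.grab_frame(name): name is "scene" or "top" or "wrist"; returns (picture, depth): 480x640x3 uint8, blue, green, red; 480x640 float32, m along the optical axis (not along the pixel's ray), 0 where there is no reading.
- vision.camera_info(name): a dict with "mtx" (3x3 intrinsics, pixels), "dist_coeffs" ([k1, k2, p1, p2, k3] as OpenCV has them; the pictures are not rectified), "R" (3x3) and "t" (3): a world point X has camera coordinates R X + t; the wrist camera has in their place "hand_eye" (4x4, takes a point from camera to tool coordinates, whose origin is the TCP and whose axes are the flange's). Camera axes: x right, y down, z forward; pixel columns grow to the right and rows downward; lengths in m; the calibration is good to about 2 mm. A picture is of the moment at which its call begins: read the wrist's pose just before it. camera_info takes no time and is no camera call.
A pose or a line that the arm cannot do raises ctrl.Unreachable and nothing moves.
- ticket.close_job(): hands the job in; it is judged then, once.
Trained networks look in the newest picture that a camera, given by its name, has taken for a name from the list of things; names that differ only in an ending like _2 or _b are one class to them, and where a whole thing is asked for, a point or a joint stands for the part that bears it (a point fixed in the world has none). Each returns a list of dicts, best first, with "p" (0 to 1); they miss things now and then, are a little off and sometimes report something else, mostly with a low value. They report only what shows in the picture. A call takes as long as a camera call. They do not tell look-alikes from the thing itself.
- models.recognise(camera, target): "point" ([column, row] in pixels, amid what is visible of it).
- models.masks_of(camera, target): "mask" (480x640 bool, what is visible of it) and "point" ([column, row] in pixels, amid what is visible of it).
The state is a dict: "time": time; "qpos": joint angles; "qd": joint speeds; "tau": joint torques, N m; "tcp_pos": TCP position; "eef_rot": TCP orientation; "contact_force": force on the tool from outside, world axes, zero at the start; "wrist_torque": the same for the moment, N m; "width": finger opening in m; "gripper_force": force on a finger pad.
Only numpy, scipy, OpenCV 4.12 (cv2) and the standard library are available. Lean on these libraries where they do the work, as an engineer would, in place of code of your own. Each camera call takes 0.05 s, during which the arm holds its last target. There are 200 camera calls.

## Working session

There is one attempt and no reset: what is moved stays moved. The work goes in short steps, each a Python script; the robot and the scene stay as the last script left them, time stands still between calls to the robot, and variables do not carry over. Pictures are saved under pics/ and viewed, at most 10 in all, crops included, and the job is handed in when it is done.

```bash
mkdir -p pics; ls; python3 - <<'E'
from station import ctrl,get_state,vision,models
import cv2,numpy as np,pickle
d={}
for n in ("scene","top"):
    p,z=vision.grab_frame(n); cv2.imwrite(f"pics/{n}0.png",p); d[n]=(p,z,vision.camera_info(n))
    for t in ("block_center","chime_center","plinth_end","bell"):
        try: print(n,t,[(np.round(r["point"]),round(r["p"],2)) for r in models.recognise(n,t)][:5])
        except Exception as e: print(n,t,e)
pickle.dump(d,open("d.pkl","wb"))
print(get_state()["time"],ctrl.pinch_z,get_state()["eef_rot"],get_state()["tcp_pos"])
a=np.hstack([cv2.resize(d[n][0],(400,300)) for n in d])
E
```

```text
pics
scene block_center [(array([439., 197.]), 0.82), (array([367., 219.]), 0.79)]
scene chime_center [(array([404., 287.]), 0.81)]
scene plinth_end [(array([125., 286.]), 0.91)]
scene bell [(array([151., 268.]), 0.61)]
top block_center [(array([250., 274.]), 0.93), (array([158., 301.]), 0.59)]
top chime_center [(array([241., 177.]), 0.93)]
top plinth_end [(array([484., 213.]), 0.85)]
top bell [(array([458., 209.]), 0.41)]
0.5 -0.0187 [-1.76117375e-05  1.66106748e-01  9.86107774e-01 -7.28688414e-05] [0.20476322 0.59045471 0.23122956]
```

View pics/top0.png

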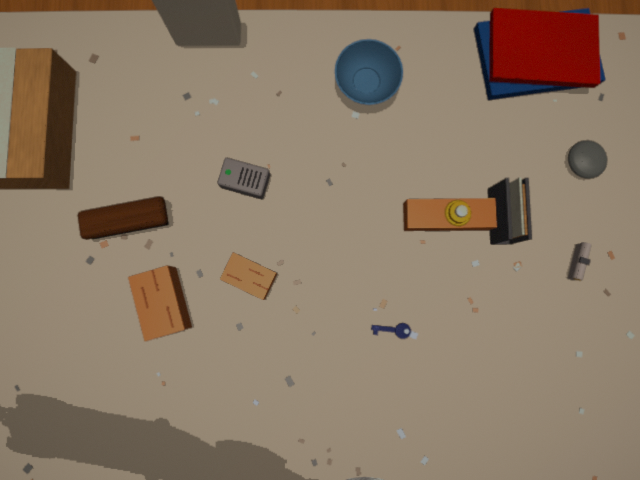

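View pics/scene0.png

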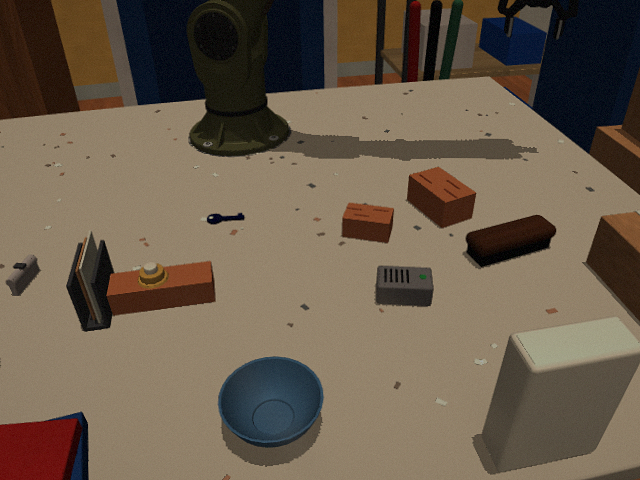

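The top view shows two cedar blocks, one at (250,274) and a larger one at (158,301). The plinth runs from its free end at (406,214) to the rack at (495,213), with the bell at (459,212), and the chime is at (243,177). The smaller block at (250,274) should be the one meant. I'll measure both and check with a crop.

```bash
cat > h.py <<'E'
import numpy as np,cv2
def cloud(z,info,mask,T=None):
    r,c=np.nonzero(mask&(z>0)); d=z[r,c]
    n=cv2.undistortPoints(np.stack([c,r],1).astype(np.float64)[:,None],info["mtx"],np.array(info["dist_coeffs"]))[:,0]
    P=np.c_[n*d[:,None],d]
    if T is None: return (P-np.array(info["t"]).ravel())@np.array(info["R"])
    return P@T[:3,:3].T+T[:3,3]
def rect(P,lo,hi):
    "top-face rectangle: centre, (long,short), angle of the long axis, mean z"
    Q=P[(P[:,2]>lo)&(P[:,2]<hi)]
    (c,s,a)=cv2.minAreaRect((Q[:,:2]*1000).astype(np.float32))
    if s[0]<s[1]: a+=90; s=s[::-1]
    return np.array(c)/1000,np.array(s)/1000,np.radians(a),np.median(Q[:,2])
E
python3 - <<'E'
import pickle,cv2,numpy as np
from h import *
from station import models,vision
p,z,i=pickle.load(open("d.pkl","rb"))["top"]
vision.grab_frame("top")
for t in ("block_center","chime_center"):
    for m in models.masks_of("top",t):
        P=cloud(z,i,m["mask"]); print(t,np.round(m["point"]),round(m["p"],2),m["mask"].sum(),np.percentile(P[:,2],[5,50,95]).round(3)); 
        h=np.percentile(P[:,2],80); print(rect(P,h-.008,h+.012))
m=np.zeros(z.shape,bool); m[190:240,395:485]=1
P=cloud(z,i,m); print("plinth",rect(P,.03,.047)); Q=P[(P[:,2]>.03)&(P[:,2]<.047)]
print(Q.min(0),Q.max(0)); print("shelf",np.median(P[P[:,2]<.02][:,2]))
m=np.zeros(z.shape,bool); m[205:218,454:468]=1
P=cloud(z,i,m);print("bell",np.median(P[P[:,2]>.055],0))
cv2.imwrite("pics/crop1.png",cv2.resize(p[140:360,110:300],None,fx=2.7,fy=2.7))
E
```

```text
block_center [250. 276.] 0.95 1506 [0.037 0.04  0.042]
(array([0.45492719, 0.1950752 ]), array([0.08029872, 0.05003987]), np.float64(1.1296488853873965), np.float64(0.039828334040282756))
block_center [157. 302.] 0.89 3273 [0.02  0.054 0.056]
(array([0.40967715, 0.34138312]), array([0.10928471, 0.06888478]), np.float64(0.29619764196596715), np.float64(0.05417062136775967))
chime_center [245. 179.] 0.85 1494 [0.018 0.035 0.038]
(array([0.62350519, 0.20618805]), array([0.0803816, 0.0506109]), np.float64(1.2930350166862483), np.float64(0.03555173018897006))
plinth (array([ 0.56064117, -0.13611963]), array([0.13173749, 0.05082103]), np.float64(1.5833965169335507), np.float64(0.03997238453778499))
[ 0.53453977 -0.20179777  0.03008235] [ 0.58624018 -0.07029701  0.04698414]
shelf 6.822303575838234e-05
bell [ 0.55976007 -0.15330934  0.06274577]
```

View pics/crop1.png

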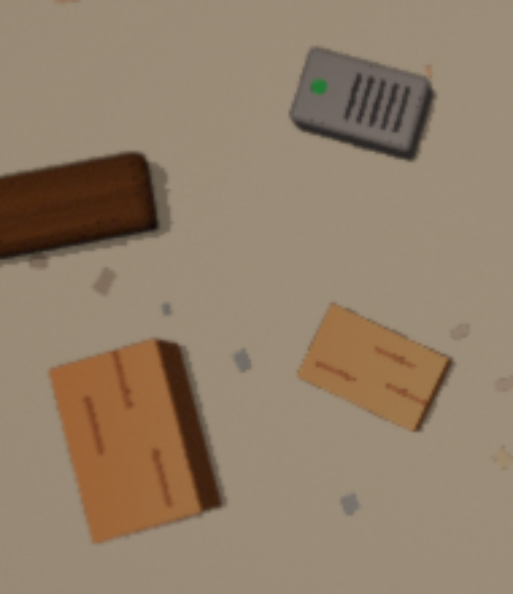

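The crop confirms it: the block at (250,274) is 80×50×40 mm, while the one at (158,301) is 109×69×54 mm. The smaller one is my target, so I'll check IK and pick it.

```bash
cat >> h.py <<'E'
def down(th): return np.array([0,np.cos(th/2),np.sin(th/2),0])
def tcpT(s):
    from scipy.spatial.transform import Rotation as R
    q=s["eef_rot"]; T=np.eye(4); T[:3,:3]=R.from_quat([q[1],q[2],q[3],q[0]]).as_matrix(); T[:3,3]=s["tcp_pos"]; return T
E
python3 - <<'E'
from station import ctrl,get_state,vision
import numpy as np,cv2
from h import *
th=1.130; c=[.455,.195]
best=None
for k in (0,np.pi):
    a=ctrl.ik([*c,.12],down(th+k)); b=ctrl.ik([.56,-.02,.1],down(1.58+k))
    print(k,None if a is None else np.round(a,2),None if b is None else np.round(b,2))
    if a is not None and b is not None:
        v=abs(np.array(a)-get_state()["qpos"]).max()
        if best is None or v<best[0]: best=(v,k)
k=best[1]; print("k",k)
ctrl.movep([*c,.10],down(th+k)); print(get_state()["time"])
ctrl.movel([*c,.004],max_speed=.12); print(get_state()["time"],get_state()["contact_force"])
ctrl.close_gripper(40); s=get_state(); print(s["time"],s["width"],s["gripper_force"],s["contact_force"])
ctrl.movel([*c,.10],max_speed=.15); s=get_state(); print(s["time"],s["width"],s["contact_force"])
ctrl.movep([.56,.03,.12],down(1.58+k))
s=get_state(); p,z=vision.grab_frame("wrist"); print(s["time"],s["tcp_pos"],s["width"])
cv2.imwrite("pics/w1.png",p); np.savez("w1.npz",p=p,z=z,T=tcpT(s)); np.save("k.npy",k)
E
```

```text
0 [-0.62  0.45  0.24  1.99 -0.16  0.72 -0.73] [-0.18  0.56  0.27  1.85 -0.21  0.76  0.21]
3.141592653589793 [-0.1   0.47 -0.51  1.99  0.33  0.76  1.9 ] [ 0.33  0.59 -0.53  1.84  0.39  0.82  2.75]
k 0
2.4167
3.3667 [0.31421924 0.48925684 0.2475207 ]
3.7917 0.04938134134955867 41.82446837425232 [-1.43254731 -0.15313377  6.02285707]
4.5833 0.04993442617837394 [ 0.43900607  0.36967055 -1.79853969]
5.3917 [0.55921122 0.03040595 0.11884907] 0.04954090667150221
```

View pics/w1.png

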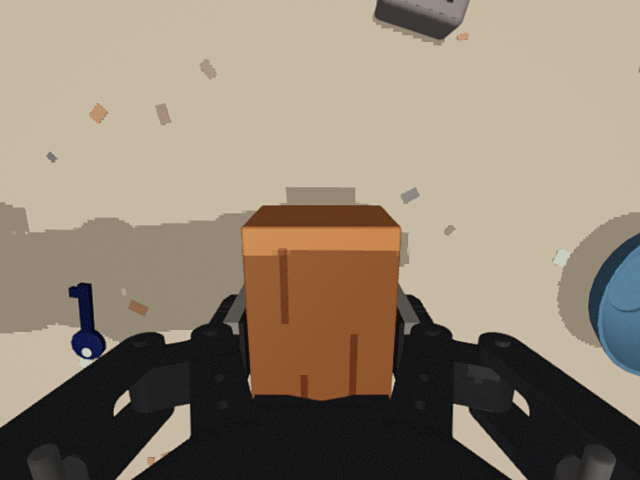

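The wrist view shows the block squarely between the pads, spanning x 243–400. The plinth is behind the camera and out of view. I'll lower in front of the plinth, advance until contact, then check from the top camera.

```bash
python3 - <<'E'
from station import ctrl,get_state,vision
import numpy as np,cv2
from h import *
th=1.578; x=.5605
ctrl.movep([x,-.010,.06],down(th))
ctrl.movel([x,-.010,.006],max_speed=.08); ctrl.pause(.2)
s=get_state(); f0=s["contact_force"]; print(s["time"],s["tcp_pos"],f0)
y=-.010
while y>-.045:
    y-=.002; ctrl.movel([x,y,.006],max_speed=.03); s=get_state()
    df=s["contact_force"]-f0
    print(round(s["time"],2),round(y,4),s["tcp_pos"].round(4),df.round(1))
    if df[1]>6: break
E
```

```text
6.8583 [ 0.56081602 -0.01003059  0.00642786] [-0.59505937 -0.36330753 -1.45144212]
7.11 -0.012 [ 0.5606 -0.0123  0.0061] [0.7 0.6 0.1]
7.36 -0.014 [ 0.5605 -0.0142  0.006 ] [1.  0.1 0.8]
7.61 -0.016 [ 0.5605 -0.0162  0.006 ] [0.5 0.9 0.6]
7.86 -0.018 [ 0.5605 -0.0182  0.006 ] [0.3 0.4 0. ]
8.11 -0.02 [ 0.5605 -0.0202  0.006 ] [-0.4  0.5  0.7]
8.36 -0.022 [ 0.5605 -0.0222  0.006 ] [ 1.  -0.4  0.3]
8.61 -0.024 [ 0.5605 -0.0243  0.006 ] [ 0.4 -0.2  0.7]
8.86 -0.026 [ 0.5605 -0.0262  0.006 ] [ 0.3 -0.3  0.2]
9.11 -0.028 [ 0.5605 -0.0282  0.006 ] [0.8 0.2 0.8]
9.36 -0.03 [ 0.5605 -0.0303  0.006 ] [-0.1 -0.4  0.7]
9.61 -0.032 [ 0.5605 -0.031   0.006 ] [0.8 5.4 0.7]
9.86 -0.034 [ 0.5604 -0.0311  0.006 ] [-0.8  9.1  2.1]
```

```bash
python3 - <<'E'
from station import ctrl,get_state,vision,models
import numpy as np,cv2
from h import *
x=.5605
ctrl.movel([x,-.033,.004],max_speed=.03); print(get_state()["contact_force"])
ctrl.ungrasp(); ctrl.movel([x,-.0315,.13],max_speed=.15)
ctrl.movep([.5,.15,.2],down(1.578))
s=get_state(); p,z=vision.grab_frame("top"); i=vision.camera_info("top"); print(s["time"])
np.savez("t2.npz",p=p,z=z)
cv2.imwrite("pics/top2.png",cv2.resize(p[160:270,320:510],None,fx=4,fy=4,interpolation=cv2.INTER_CUBIC))
m=np.zeros(z.shape,bool); m[180:250,330:488]=1
P=cloud(z,i,m); P=P[(P[:,2]>.034)&(P[:,2]<.046)]
B=P[P[:,1]>-.066]; L=P[P[:,1]<-.076]
print("block",rect(B,.03,.05)); print("plinth",rect(L,.03,.05))
for y in np.arange(-.19,.02,.01):
    Q=P[abs(P[:,1]-y)<.005]
    if len(Q): print(round(y,3),Q[:,0].min().round(4),Q[:,0].max().round(4),Q[:,2].mean().round(4))
print(np.sort(P[:,1])[-5:])
E
```

```text
[-1.12437839  7.82529481  7.07428091]
12.375
block (array([ 0.55754517, -0.02816232]), array([0.07580189, 0.04959694]), np.float64(1.5768414496771324), np.float64(0.03975294946753915))
plinth (array([ 0.56085376, -0.14155728]), array([0.13079793, 0.05087543]), np.float64(1.5892055505851508), np.float64(0.04008101152021683))
-0.19 0.5364 0.5862 0.0399
-0.18 0.5363 0.5862 0.0401
-0.17 0.5365 0.5862 0.0403
-0.16 0.5362 0.5861 0.0411
-0.15 0.5361 0.5859 0.0412
-0.14 0.5364 0.5863 0.0413
-0.13 0.5352 0.5842 0.04
-0.12 0.5351 0.5844 0.0397
-0.11 0.535 0.584 0.0398
-0.1 0.5347 0.5842 0.0397
-0.09 0.5348 0.584 0.0399
-0.08 0.5345 0.5842 0.04
-0.07 0.5345 0.584 0.0399
-0.06 0.5333 0.5821 0.0398
-0.05 0.5334 0.5824 0.0396
-0.04 0.5331 0.5823 0.0397
-0.03 0.5331 0.5824 0.0398
-0.02 0.5329 0.5822 0.0397
-0.01 0.5326 0.5819 0.0399
0.0 0.5329 0.5822 0.0398
0.01 0.5328 0.5821 0.0392
[0.00969487 0.00971835 0.00972619 0.00978269 0.00979626]
```

View pics/top2.png

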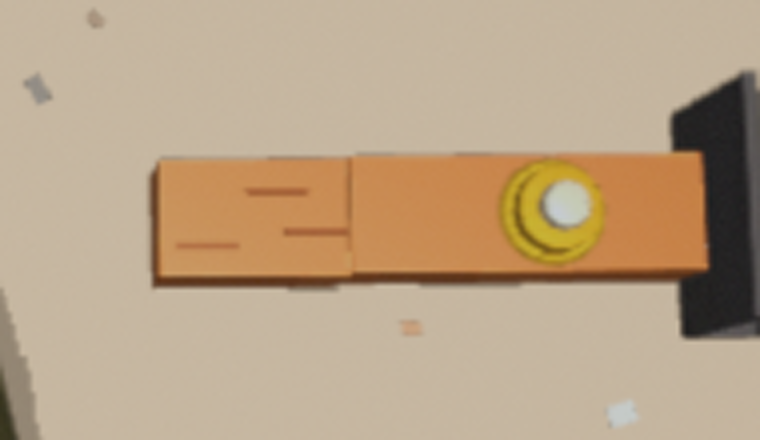

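The crop shows the block butted to the plinth at column 351 with the gap closed. There may be a sideways offset and tilt of about 1 mm, so I'll measure the edges to subpixel.

```bash
python3 - <<'E'
from station import vision
import numpy as np,cv2
d=np.load("t2.npz"); p=d["p"].astype(float); z=d["z"]; i=vision.camera_info("top")
g=p[:,:,0]/(p.sum(2)+1)  # blue share: low on cedar
R=np.array(i["R"]);t=np.array(i["t"]).ravel()
def world(c,r,h=.04):
    n=cv2.undistortPoints(np.array([[[c,r]]],float),i["mtx"],np.array(i["dist_coeffs"]))[0,0]
    v=R.T@np.array([*n,1]); o=-R.T@t; return o+v*(h-o[2])/v[2]
def edge(c,r0,r1,q=None):
    a=q[r0:r1,c]; 
    k=np.argmax(abs(np.diff(a))); lo=max(k-2,0); w=abs(np.diff(a))[lo:k+3]
    return r0+lo+(w*np.arange(len(w))).sum()/w.sum()+.5
for nm,r0,r1,q in (("upper",193,206,g),("lower-top",224,236,p[:,:,2])):
    for lab,cs in (("block",range(363,404)),("plinth",range(412,440)),("plinth2",range(440,492))):
        W=np.array([world(c,edge(c,r0,r1,q)) for c in cs])
        f=np.polyfit(W[:,1],W[:,0],1); res=W[:,0]-np.polyval(f,W[:,1])
        print(nm,lab,"x at joint y=-.071:",round(np.polyval(f,-.071),5),"slope",round(f[0],4),"rms",res.std().round(5))
E
```

```text
upper block x at joint y=-.071: 0.58325 slope -0.0128 rms 0.00011
upper plinth x at joint y=-.071: 0.58398 slope -0.014 rms 0.00013
upper plinth2 x at joint y=-.071: 0.58004 slope -0.0389 rms 0.00338
lower-top block x at joint y=-.071: 0.53299 slope -0.0041 rms 7e-05
lower-top plinth x at joint y=-.071: 0.53397 slope -0.0243 rms 0.0006
lower-top plinth2 x at joint y=-.071: 0.53545 slope 0.0213 rms 0.0019
```

The gap is closed, with the block about 0.9 mm low in x and about 0.4° off. There is time to spare, so I'll regrip, shift it and butt it again.

```bash
python3 - <<'E'
from station import ctrl,get_state,vision
import numpy as np,cv2
from h import *
x=.5605; th=1.578
ctrl.movep([x,-.028,.10],down(th)); ctrl.movel([x,-.028,.004],max_speed=.12)
ctrl.close_gripper(40); ctrl.movel([x,-.024,.0055],max_speed=.05)
x+=.0009; th+=.007
ctrl.movel([x,-.022,.0055],down(th),max_speed=.03); ctrl.pause(.2)
s=get_state(); f0=s["contact_force"]; print(s["time"],s["tcp_pos"],s["width"])
y=-.023
while y>-.036:
    y-=.0015; ctrl.movel([x,y,.0055],max_speed=.03); s=get_state(); df=s["contact_force"]-f0
    if df[1]>6: break
print(s["time"],y,s["tcp_pos"],df)
ctrl.movel([x,y,.0045],max_speed=.03)
ctrl.ungrasp(); ctrl.movel([x,get_state()["tcp_pos"][1],.13],max_speed=.15)
ctrl.movep([.5,.15,.2],down(th))
s=get_state(); p,z=vision.grab_frame("top"); print(s["time"]); np.savez("t2.npz",p=p,z=z)
i=vision.camera_info("top"); p0=p; p=p.astype(float); g=p[:,:,0]/(p.sum(2)+1)
R=np.array(i["R"]);t=np.array(i["t"]).ravel()
def world(c,r,h=.04):
    n=cv2.undistortPoints(np.array([[[c,r]]],float),i["mtx"],np.array(i["dist_coeffs"]))[0,0]
    v=R.T@np.array([*n,1]); o=-R.T@t; return o+v*(h-o[2])/v[2]
def edge(c,r0,r1,q):
    a=abs(np.diff(q[r0:r1,c])); k=a.argmax(); lo=max(k-2,0); w=a[lo:k+3]
    return r0+lo+(w*np.arange(len(w))).sum()/w.sum()+.5
for nm,r0,r1,q in (("upper",193,206,g),("lower",224,236,p[:,:,2])):
    for lab,cs in (("block",range(363,404)),("plinth",range(412,440))):
        W=np.array([world(c,edge(c,r0,r1,q)) for c in cs]); f=np.polyfit(W[:,1],W[:,0],1)
        print(nm,lab,round(np.polyval(f,-.071),5),round(f[0],4))
cv2.imwrite("pics/top3.png",cv2.resize(p0[160:270,320:510],None,fx=4,fy=4,interpolation=cv2.INTER_CUBIC))
E
```

```text
15.3583 [ 0.56135215 -0.02208865  0.00542536] 0.04964764215580782
16.6083 -0.030500000000000006 [ 0.56135917 -0.02809909  0.0055156 ] [-0.68692091  8.44537197 -0.02526164]
19.1167
upper block 0.58408 -0.008
upper plinth 0.58401 -0.0134
lower block 0.53351 -0.0207
lower plinth 0.53395 -0.0245
```

View pics/top3.png

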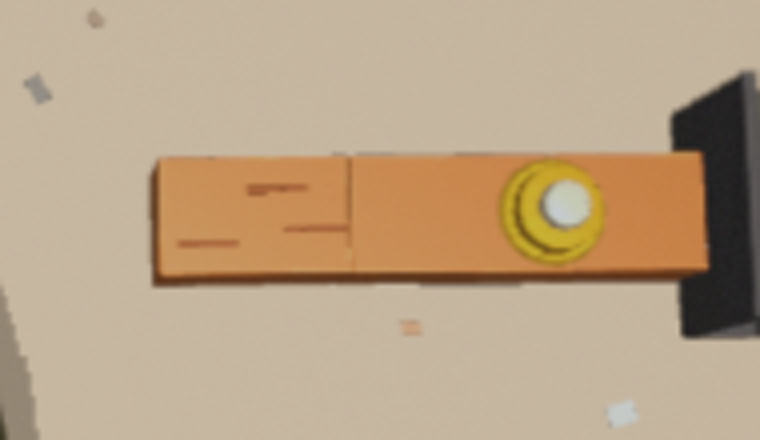

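The run is now straight to about 0.3 mm. The seam at column 350 looks slightly darker on its upper half, so I'll give the far end one light push with shut fingers to seat the faces, then back off.

```bash
python3 - <<'E'
from station import ctrl,get_state,vision
import numpy as np,cv2
from h import *
x=.5612; th=1.585
ctrl.movep([x+.0005,.05,.08],down(th)); ctrl.close_gripper(20)
ctrl.movel([x,.032,.015],max_speed=.12); ctrl.pause(.15)
s=get_state(); f0=s["contact_force"]; print(s["time"],s["tcp_pos"],f0)
y=.032
while y>.008:
    y-=.002; ctrl.movel([x,y,.015],max_speed=.04); s=get_state(); df=s["contact_force"]-f0
    if df[1]>5: break
print(s["time"],y,s["tcp_pos"],df)
ctrl.movel([x,y+.03,.015],max_speed=.1); ctrl.movep([.5,.17,.2],down(th))
p,z=vision.grab_frame("top"); print(get_state()["time"])
cv2.imwrite("pics/top4.png",cv2.resize(p[160:270,320:510],None,fx=4,fy=4,interpolation=cv2.INTER_CUBIC))
E
```

```text
21.5 [0.56183598 0.03238534 0.01584356] [0.23765337 0.3160791  0.04862224]
23.25 0.017999999999999988 [0.56134263 0.02088032 0.01502018] [ 0.08523382  8.63877982 -0.64791518]
24.6667
```

View pics/top4.png

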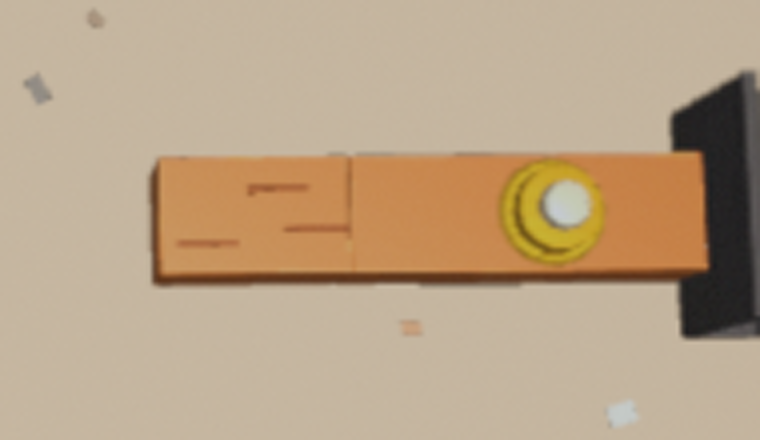

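The block is seated, with a hairline seam at column 350 and its edges in line with the plinth, and the gripper is clear. I'm handing it in.

```bash
python3 -c "
from station import ticket
print(ticket.close_job())"
```

```text
the job is handed in; nothing more can be done
None
```

The smaller cedar block is butted against the plinth's free end with only a hairline seam and its edges in line to about 0.5 mm; nothing went near the doorbell button or the chime, and the job was handed in at about 25 s.

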